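# Close the objective cans

### The job

Of the three identical plain aluminium objective cans with black push-on lids, two have lids that stand proud. Press those two lids straight down until they are fully home, leaving all the cans standing where they are, and do not touch the lid that is already closed.

Things in the scene. Friction and masses are not known exactly. Their poses are not given: they have to be found in the camera images.
- lid_a: flat black push-on lid, 45 mm across, 20 mm tall, on one of three alike loose aluminium cans (44 mm across, 0.3 to 0.5 kg). Origin: centre of its top face; z up. Top 62 mm above the bench when fully home; 10 to 15 mm higher if proud, showing the 38 mm neck. Slides straight down against 6 N of friction to a hard stop and stays; cannot come off.
- lid_b: flat black push-on lid, 45 mm across, 20 mm tall, on one of three alike loose aluminium cans (44 mm across, 0.3 to 0.5 kg). Origin: centre of its top face; z up. Top 62 mm above the bench when fully home; 10 to 15 mm higher if proud, showing the 38 mm neck. Slides straight down against 6 N of friction to a hard stop and stays; cannot come off.
- lid_c: flat black push-on lid, 45 mm across, 20 mm tall, on one of three alike loose aluminium cans (44 mm across, 0.3 to 0.5 kg). Origin: centre of its top face; z up. Top 62 mm above the bench when fully home; 10 to 15 mm higher if proud, showing the 38 mm neck. Slides straight down against 6 N of friction to a hard stop and stays; cannot come off.
Mind the look-alikes: they are no part of the job. Leave any red or white look-alike of the part that bears lid_b alone.

How it is judged:
At the end, for the whole second after the job is handed in: All three lids are fully home (top face less than 64.5 mm above the bench), level within 7 degrees and at rest; the can that was closed from the start is within 10 mm of its place (height (world z) of each of lid_a, lid_b, lid_c below 0.0645 m and angle between each of lid_a, lid_b, lid_c's own z axis and vertical below 0.12 rad and linear speed of each of lid_a, lid_b, lid_c below 0.01 m/s and distance of lid_c from where it was at the start of the episode below 0.01 m); the robot touches nothing.
It fails at once if a can is shoved or carried from its place (its lid's top has moved over 35 mm from the start) (distance of lid_a from where it was at the start of the episode above 0.035 m).
It fails at once if a can is shoved or carried from its place (its lid's top has moved over 35 mm from the start) (distance of lid_b from where it was at the start of the episode above 0.035 m).
It fails at once if the lid that was already closed is touched (over 2 N) (contact force between any of the fingers, the arm and lid_c above 2 N).
It also fails if it takes over 32 s, if anything falls off the work surface, if the arm or the gripper's body presses on something with over 40 N, if the wrist force passes 120 N, or if a joint passes its speed limit or range.

### The arm

A 7-joint arm with a two-finger parallel gripper is mounted at the origin on a cart in front of the work surface, level with it; the furniture and walls round the work are solid. World frame = base frame: x ahead of the robot, y to its left, z up, the work surface at z = 0. Lengths are in m, angles in rad, forces in N, time in s.
With the tool pointing down it reaches from about 0.4 to 0.85 m from the base axis. Payload 10.4 kg.
Tool frame: the origin (TCP) lies midway between the tips of the shut fingers; the grasp point (between the pads) lies 19 mm behind it; z points along the fingers, y is the line along which they close (so a half turn about z gives the same grasp; the last joint's range is limited). The gripper opens to 87 mm and grips with 3 to 60 N. Pads are 19 mm wide; open, the fingers measure 117 mm over their backs; the gripper's body (75 mm by 190 mm) begins 51 mm behind the grasp point.
Start: joints at [1.083, 0.332, -0.065, 1.46, 0.022, 1.35, -0.088], TCP at [0.28, -0.559, 0.199] pointing down, gripper open.
Joint ranges: [-2.6, 2.6], [-0.5, 2.12], [-1.47, 1.34], [0.16, 2.42], [-1.27, 4.41], [0.06, 2.06], [-2.6, 2.6]. Speed limits (rad/s): [2.22, 2.22, 2.79, 2.79, 3.14, 3.14, 3.14].

### API

Orientations are given as a unit quaternion [x, y, z, w].
In Python, from bench import r gives the robot as it stands.
- The arm moves only by the tool arm_command, never from a script. Its argument "moves" is one flat list of numbers, 4 for each row, row after row: the shift along the tool's x, y, z in cm, then the turn about the tool's z in degrees. A call has 1 to 12 rows; each row shifts and turns the commanded pose from where the row before left it, along the tool's axes as they then stand; what a row does not reach is not made up. A row lasts 1/12 s, in which the tool goes at most 41.7 mm and 7.16 degrees, less where a joint would pass 70% of its speed; a pose out of reach is approached as far as the arm can. A call with a gripper value outside its range is refused whole. "fingers" is the opening in per cent of the stroke, from 0 (shut) to 100 (fully open), set as the call begins (left out, the last holds). The fingers move at their own pace and stop on an object; "squeeze" is the grip in N (left out, the last holds). Time passes only in rows, so rows that do not move let the fingers close. It gives the time, the measured TCP pose, the force, the opening and the grip force at its end, in the units of the state.
- r.read_state(): the state, without advancing time (a new reading comes with each control period).
- r.camera(name): name is "scene" or "top" or "wrist"; returns the picture (400x640x3 uint8, red, green, blue); there is no depth.
- r.camera_info(name): a dict with "fx", "fy", "cx", "cy" (pixels), "origin" and "attitude" of the camera in the world. Camera axes: x right, y up, looking along -z (the intrinsics and any distortion apply to the point x, -y, -z); pixel columns grow to the right and rows downward; lengths in m; the calibration is good to about 2 mm. A picture is of the moment at which its call begins: read the wrist's pose just before it. camera_info takes no time and is no camera call; for the wrist camera it gives the pose at the moment of the call.
- r.close_job(): hands the job in; it is judged then, once.
The state is a dict: "time": time; "joint_positions": joint angles; "joint_vel": joint speeds; "joint_torque": joint torques, N m; "ee_pos": TCP position; "eef_rot": TCP orientation; "ft_force": force on the tool from outside, world axes, zero at the start; "torque": the same for the moment, N m; "width": finger opening in m; "grip_force": force on a finger pad.
Only numpy, scipy, OpenCV 4.12 (cv2) and the standard library are available. Lean on these libraries where they do the work, as an engineer would, in place of code of your own. Each camera call takes 0.05 s, during which the arm holds its last target. There are 200 camera calls.

## Working session

There is one attempt and no reset: what is moved stays moved. The work goes in short steps, Python scripts to look and compute and a tool call to move; the robot and the scene stay as the last step left them, time stands still between calls to the robot, and variables do not carry over. Pictures are saved under pics/ and viewed, at most 10 in all, crops included, and the job is handed in when it is done.

Besides the shell and the picture viewer there is one more tool, called after "Emit:" by a JSON object that holds its "op" and its "data", one argument or row to a line. arm_command: Moves the arm, as the interface text tells. Its arguments: {"type":"object","properties":{"moves":{"type":"array"},"fingers":{"type":"number"},"squeeze":{"type":"number"}},"required":["moves"]}

```bash
mkdir -p pics; python3 - <<'E'
from bench import r
import cv2
s=r.read_state();print(s['time'],s['ee_pos'],s['eef_rot'])
for n in("scene","top"):
    cv2.imwrite(f"pics/{n}0.png",r.camera(n)[:,:,::-1]);print(n,r.camera_info(n))
E
```

```text
0.0 [ 0.27993686 -0.55834078  0.19826015] [ 9.73114050e-01  2.30322699e-01 -2.08879447e-04 -6.75493221e-04]
scene {'fx': 408.11044952817207, 'fy': 408.11044952817207, 'cx': 321.9248121944089, 'cy': 205.47586948645645, 'origin': array([-0.00873138,  0.5807684 ,  0.4734769 ]), 'attitude': array([-0.17995468,  0.48347556,  0.80778574, -0.28521903])}
top {'fx': 435.5154428966071, 'fy': 435.5154428966071, 'cx': 318.85776922737404, 'cy': 204.46218639560618, 'origin': array([0.28434467, 0.00352226, 0.91266843]), 'attitude': array([-0.09018866,  0.09003621,  0.72071834, -0.68141365])}
```

View pics/scene0.png

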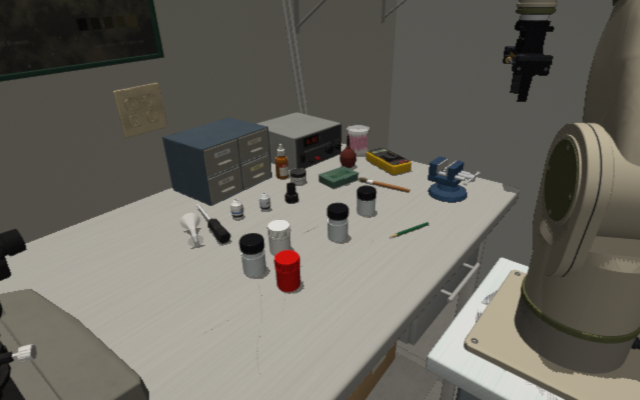

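View pics/top0.png

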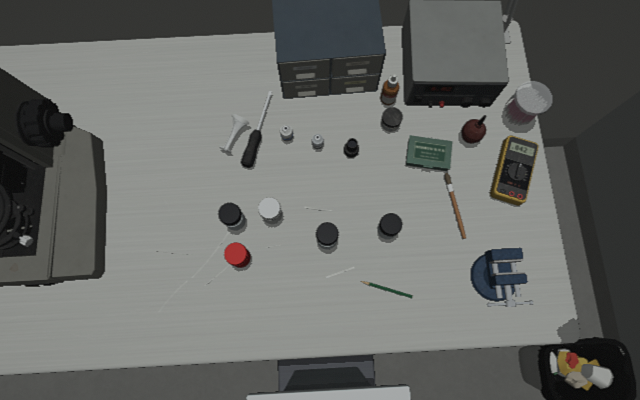

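Scene view: black-lidded aluminium cans at (253,255), (338,222) and (367,201), which are (230,214), (327,234) and (390,225) in top. The look-alikes are white (279,237) and red (288,271), and neither is touched. The low dark jar at scene (298,176) isn't a can of this kind. I'll enlarge to see which lids are proud.

```bash
cat > h.py <<'E'
from bench import r
import numpy as np,cv2
from scipy.spatial.transform import Rotation as R
def ray(n,u,v):
    c=r.camera_info(n);d=np.array([(u-c['cx'])/c['fx'],-(v-c['cy'])/c['fy'],-1])
    return np.array(c['origin']),R.from_quat(c['attitude']).apply(d)
def onz(n,u,v,z):
    o,d=ray(n,u,v);return o+d*(z-o[2])/d[2]
def proj(n,p):
    c=r.camera_info(n);q=R.from_quat(c['attitude']).inv().apply(np.array(p)-c['origin'])
    return np.array([c['cx']-c['fx']*q[...,0]/q[...,2],c['cy']+c['fy']*q[...,1]/q[...,2]]).T
E
python3 - <<'E'
from h import *
print({k:v for k,v in r.camera_info('top').items()if k not in('origin','attitude')})
im=cv2.imread('pics/scene0.png')
t=cv2.imread('pics/top0.png')
rows=[cv2.resize(im[y-35:y+35,x-33:x+33],(264,280),interpolation=cv2.INTER_CUBIC) for x,y in((253,255),(338,222),(367,201))]
rt=[cv2.resize(t[y-35:y+35,x-33:x+33],(264,280),interpolation=cv2.INTER_CUBIC) for x,y in((230,214),(327,234),(390,225))]
cv2.imwrite('pics/crop.png',np.vstack([np.hstack(rows),np.hstack(rt)]))
for u,v in((230,213),(327,233),(390,224)):
    for z in(.062,.075):
        p=onz('top',u,v,z); print(z,p.round(4),proj('scene',p).round(1))
E
```

```text
{'fx': 435.5154428966071, 'fy': 435.5154428966071, 'cx': 318.85776922737404, 'cy': 204.46218639560618}
0.062 [0.499  0.1769 0.062 ] [251.7 242.7]
0.075 [0.4957 0.1743 0.075 ] [253.3 236.7]
0.062 [ 0.4472 -0.0154  0.062 ] [337.4 211.4]
0.075 [ 0.4447 -0.0151  0.075 ] [338.3 206.3]
0.062 [ 0.4583 -0.1419  0.062 ] [366.8 189.3]
0.075 [ 0.4556 -0.1396  0.075 ] [367.4 184.8]
```

View pics/crop.png

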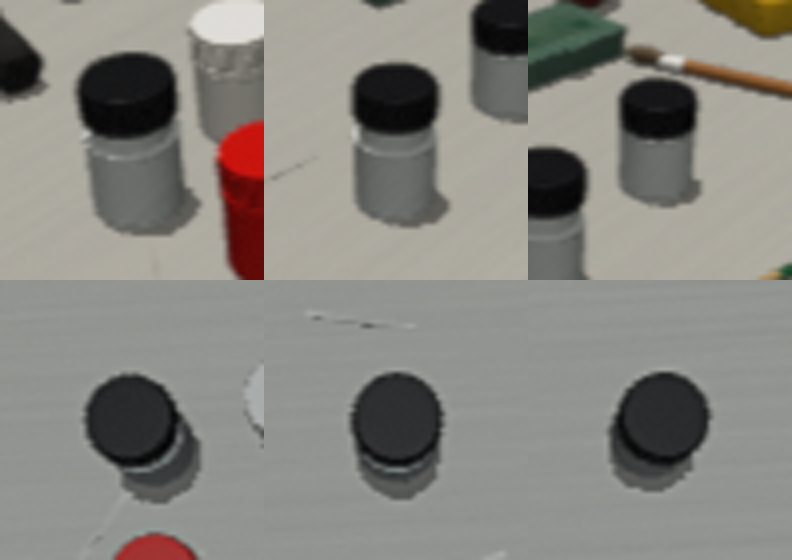

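Left can (top 230,213) and middle can (327,233) show the bright neck, so they are proud. The right can (390,224) shows none: it's closed, and I leave it alone. Press with shut fingers, starting with the middle can.

Emit:
{"op": "arm_command", "data": {
  "moves": [2.8,-2.9,0,0,2.8,-2.9,0,0,2.8,-2.9,0,0,2.8,-2.9,0,0,2.8,-2.9,0,0,2.8,-2.9,0,0,2.8,-2.9,0,0,2.8,-2.9,0,0,2.8,-2.9,0,0,2.8,-2.9,0,0,2.8,-2.9,0,0,2.8,-2.9,0,0],
  "fingers": 0,
  "squeeze": 20
}}

```text
time: 1.1
ee_pos: [0.4245, -0.0951, 0.199]
eef_rot: [0.973, 0.23, -0.0, 0.0]
ft_force: [1.5, -0.8, -0.3]
width: 0.0149
grip_force: 0.0
```

Emit:
{"op": "arm_command", "data": {
  "moves": [2.7,-3.1,0,0,2.7,-3.1,0,0,0,0,3,0,0,0,3,0,0,0,2,0,0,0,0,0,0,0,0,0]
}}

```text
time: 1.68
ee_pos: [0.4444, -0.0173, 0.1188]
eef_rot: [0.973, 0.23, -0.001, -0.0]
ft_force: [0.8, 0.3, -0.1]
width: 0.0003
grip_force: 0.0
```

```bash
python3 - <<'E'
from h import *
s=r.read_state();print(s['time'],s['ee_pos'],s['width'])
im=r.camera('scene');t=r.camera('top')
f=lambda i,x,y:cv2.resize(i[y-50:y+50,x-50:x+50],(400,400))
cv2.imwrite('pics/b1.png',np.hstack([f(im,338,195),f(t,327,234)])[:,:,::-1])
print(proj('scene',s['ee_pos']),proj('top',s['ee_pos']))
E
```

```text
1.6833 [ 0.44436293 -0.01729599  0.11877973] 0.00027636230841386676
[339.12861909 186.92855662] [328.42519181 228.6370058 ]
```

View pics/b1.png

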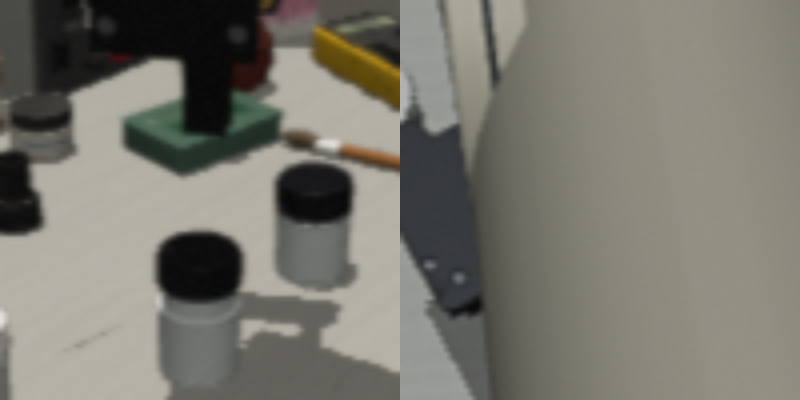

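The fingertip appears at scene (339,178), but the calibration predicts (339,187). I'll cross-check with the wrist camera before pressing.

```bash
python3 - <<'E'
from h import *
s=r.read_state();print(s['time'],s['ee_pos'])
c=r.camera_info('wrist');print(c)
im=r.camera('wrist')[:,:,::-1].copy()
for p,col in((s['ee_pos'],(0,0,255)),([.445,-.0151,.073],(0,255,0)),([.458,-.1419,.062],(255,0,0))):
    q=proj('wrist',p);print(q); cv2.drawMarker(im,tuple(int(a) for a in q),col,0,14)
cv2.imwrite('pics/w1.png',im)
E
```

```text
1.7833 [ 0.44589837 -0.01746248  0.12045884]
{'fx': 349.2414885995813, 'fy': 349.2414885995813, 'cx': 321.52312088581016, 'cy': 198.5890358815679, 'origin': array([0.51220373, 0.01672267, 0.30663529]), 'attitude': array([-0.1160737 ,  0.07065109, -0.52090818,  0.84272771])}
[322.27873912 236.74682521]
[318.40086423 211.13118759]
[473.88712141 262.65563683]
```

View pics/w1.png

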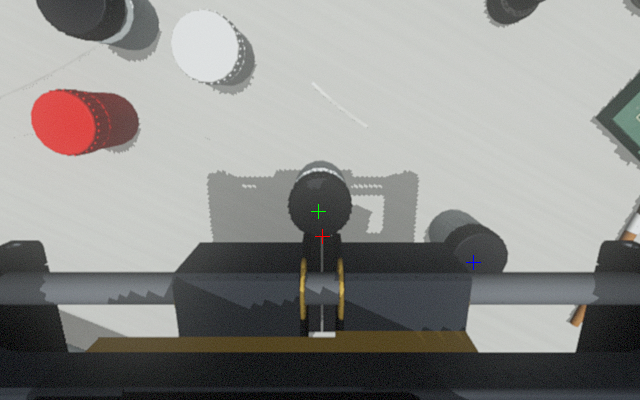

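```bash
python3 - <<'E'
from h import *
print(proj('scene',[.2799,-.5583,.1983]))
s=r.read_state();print(s['ee_pos'],s['joint_positions'])
w=r.camera('wrist')[165:345,260:390,::-1]; sc=r.camera('scene')[140:240,290:400,::-1]; s0=cv2.imread('pics/scene0.png')[30:130,480:560]
g=lambda a,k:cv2.resize(np.clip(255*(a/255.)**.4,0,255).astype('uint8'),None,fx=k,fy=k,interpolation=cv2.INTER_CUBIC)
a,b,c=g(w,3),g(sc,2.5),g(s0,2.5)
o=np.zeros((540,680,3),'uint8');o[:540,:390]=a;o[:250,400:675]=b;o[260:510,400:600]=c
cv2.imwrite('pics/w2.png',o)
E
```

```text
[515.13816288 105.52998421]
[ 0.44606116 -0.0175438   0.12061393] [ 0.54672076  0.03520544 -0.61253136  1.9850969   0.02302467  1.12548285
 -1.18170426]
```

View pics/w2.png

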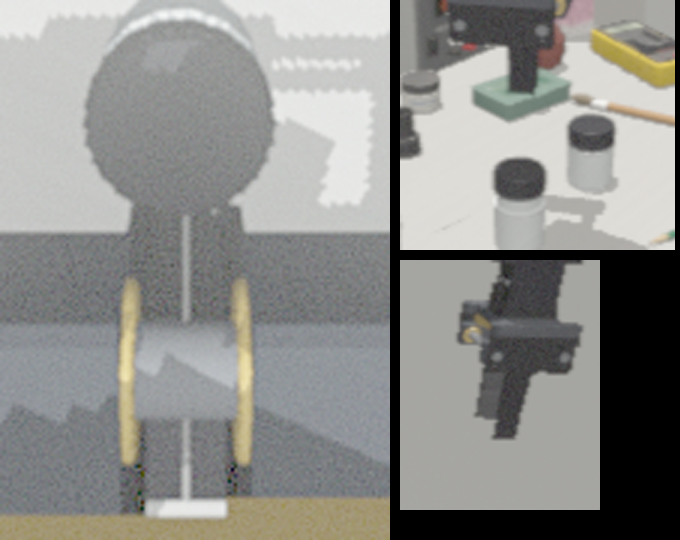

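Shown enhanced, the wrist view puts the fingertip front edge at (322,234) and the lid centre at (320,203). The tips sit about 20 mm above the nominal TCP, and the alignment across the lid is within a few mm. I'll descend gently, watching the force.

Emit:
{"op": "arm_command", "data": {
  "moves": [0.3,-0.2,1,0,0,0,1.5,0,0,0,1.5,0,0,0,0.3,0,0,0,0.3,0,0,0,0.3,0,0,0,0.3,0,0,0,0.3,0,0,0,0.2,0,0,0,0,0]
}}

```text
time: 2.77
ee_pos: [0.4468, -0.0143, 0.0619]
eef_rot: [0.973, 0.23, -0.0, 0.0]
ft_force: [-0.2, 0.1, 0.1]
width: 0.0001
grip_force: 0.0
```

Emit:
{"op": "arm_command", "data": {
  "moves": [0,0,0.2,0,0,0,0.2,0,0,0,0.2,0,0,0,0.2,0,0,0,0,0]
}}

```text
time: 3.18
ee_pos: [0.4466, -0.0142, 0.0536]
eef_rot: [0.973, 0.23, -0.0, -0.0]
ft_force: [0.3, -0.5, 0.5]
width: 0.001
grip_force: 0.0
```

```bash
python3 - <<'E'
from h import *
s=r.read_state();print(s['time'],s['ee_pos'],s['ft_force'])
b=r.camera('scene')[140:250,290:400,::-1]
cv2.imwrite('pics/b2.png',cv2.resize(np.clip(255*(b/255.)**.5,0,255).astype('uint8'),None,fx=5,fy=5,interpolation=cv2.INTER_CUBIC))
E
```

```text
3.1833 [ 0.44655842 -0.0142486   0.05361755] [ 0.33865985 -0.53476253  0.50199049]
```

View pics/b2.png

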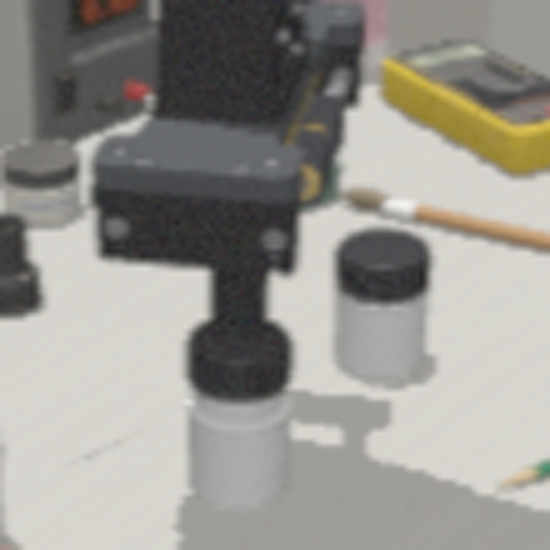

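The finger is centred on the lid, at crop (240,325), and just touching it. The lid is still proud, so I press on.

Emit:
{"op": "arm_command", "data": {
  "moves": [0,0,0.2,0,0,0,0.2,0,0,0,0.2,0,0,0,0.2,0,0,0,0,0]
}}

```text
time: 3.65
ee_pos: [0.447, -0.0143, 0.046]
eef_rot: [0.973, 0.23, 0.0, 0.0]
ft_force: [0.2, -0.7, 1.1]
width: 0.0008
grip_force: 0.0
```

Emit:
{"op": "arm_command", "data": {
  "moves": [0,0,0.2,0,0,0,0.2,0,0,0,0.1,0,0,0,0,0]
}}

```text
time: 3.98
ee_pos: [0.447, -0.0143, 0.041]
eef_rot: [0.973, 0.23, 0.0, 0.0]
ft_force: [0.1, -0.2, 0.8]
width: 0.0007
grip_force: 0.9
```

Emit:
{"op": "arm_command", "data": {
  "moves": [0,0,0.1,0,0,0,0.1,0,0,0,0.1,0,0,0,0,0]
}}

```text
time: 4.32
ee_pos: [0.4473, -0.0143, 0.0388]
eef_rot: [0.973, 0.23, 0.0, 0.0]
ft_force: [-5.0, -0.5, 14.3]
width: 0.0005
grip_force: 7.2
```

```bash
python3 - <<'E'
from h import *
s=r.read_state();print(s['time'],s['ee_pos'],s['ft_force'],s['torque'])
b=r.camera('scene')[140:250,290:400,::-1]
w=r.camera('wrist')[150:260,260:390,::-1]
cv2.imwrite('pics/b3.png',cv2.resize(np.clip(255*(np.hstack([b,w])/255.)**.5,0,255).astype('uint8'),None,fx=3.3,fy=3.3,interpolation=cv2.INTER_CUBIC))
E
```

```text
4.3167 [ 0.44726956 -0.01425108  0.03881389] [-4.97353284 -0.46118075 14.29055689] [ 0.02482739  1.08470448 -0.00486434]
```

View pics/b3.png

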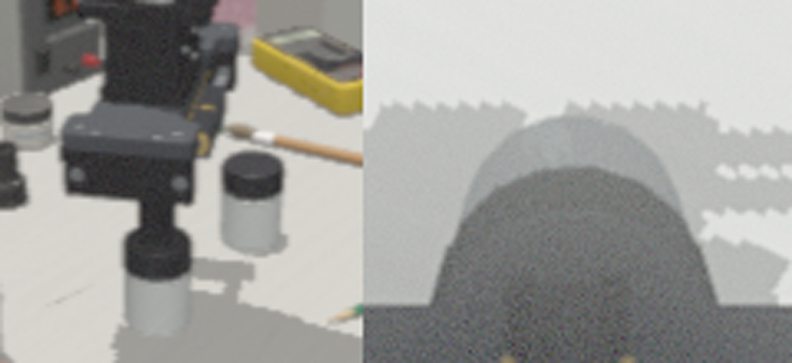

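The neck is no longer visible on the middle can. One more slight press for certainty.

Emit:
{"op": "arm_command", "data": {
  "moves": [0,0,0.1,0,0,0,0.1,0,0,0,0,0,0,0,0,0]
}}

```text
time: 4.75
ee_pos: [0.4482, -0.0143, 0.0387]
eef_rot: [0.973, 0.23, 0.001, 0.001]
ft_force: [-12.0, 0.4, 38.5]
width: 0.0003
grip_force: 19.2
```

Emit:
{"op": "arm_command", "data": {
  "moves": [0,0,-1,0,0,0,-3,0,0,0,-4,0,2.6,-2.9,0,0,2.6,-2.9,0,0,2.6,-2.9,0,0,2.6,-2.9,0,0,2.6,-3.1,0,0,0,0,1.5,0,0,0,1.5,0,0,0,0,0]
}}

```text
time: 5.67
ee_pos: [0.4953, 0.1754, 0.0831]
eef_rot: [0.973, 0.231, -0.002, -0.0]
ft_force: [0.2, -1.2, -0.5]
width: 0.0002
grip_force: 0.0
```

```bash
python3 - <<'E'
from h import *
s=r.read_state();print(s['time'],s['ee_pos'],s['ft_force'])
b=r.camera('scene')[160:300,200:360,::-1]
w=r.camera('wrist')[130:270,250:390,::-1]
cv2.imwrite('pics/a1.png',cv2.resize(np.clip(255*(np.hstack([b,w])/255.)**.5,0,255).astype('uint8'),None,fx=2.6,fy=2.6,interpolation=cv2.INTER_CUBIC))
E
```

```text
5.6667 [0.49528002 0.17544146 0.08313304] [ 0.17877805 -1.17108614 -0.50697257]
```

View pics/a1.png

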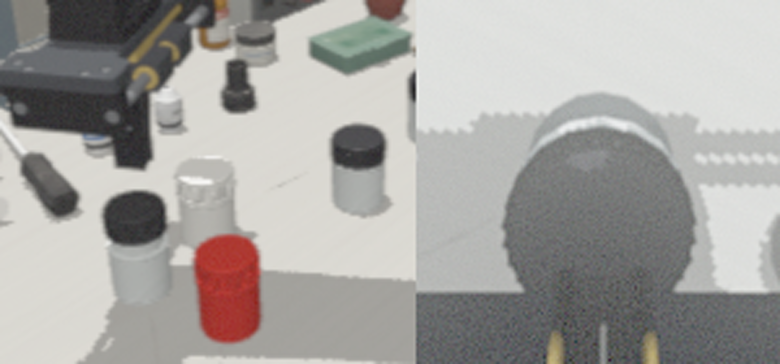

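The middle can at crop (358,170) is closed with no neck showing. The finger is centred over the left lid, so I descend.

Emit:
{"op": "arm_command", "data": {
  "moves": [0.1,0,1.2,0,0,0,1.2,0,0,0,0.3,0,0,0,0.3,0,0,0,0.3,0,0,0,0.3,0,0,0,0.2,0,0,0,0.2,0,0,0,0.2,0,0,0,0,0]
}}

```text
time: 6.6
ee_pos: [0.4982, 0.1759, 0.0442]
eef_rot: [0.973, 0.23, 0.0, 0.0]
ft_force: [-0.2, -0.1, -0.5]
width: 0.0004
grip_force: 0.0
```

Emit:
{"op": "arm_command", "data": {
  "moves": [0,0,0.1,0,0,0,0.1,0,0,0,0,0]
}}

```text
time: 6.85
ee_pos: [0.4982, 0.1759, 0.0423]
eef_rot: [0.973, 0.23, 0.0, 0.0]
ft_force: [-1.3, 0.1, 3.2]
width: 0.0003
grip_force: 1.6
```

Emit:
{"op": "arm_command", "data": {
  "moves": [0,0,0.1,0,0,0,0.1,0,0,0,0.1,0,0,0,0.1,0,0,0,0,0,0,0,0,0]
}}

```text
time: 7.35
ee_pos: [0.4984, 0.176, 0.0389]
eef_rot: [0.973, 0.23, 0.0, 0.0]
ft_force: [-3.3, -1.8, 10.7]
width: 0.0002
grip_force: 5.4
```

Emit:
{"op": "arm_command", "data": {
  "moves": [0,0,0.1,0,0,0,0.1,0,0,0,0,0,0,0,0,0]
}}

```text
time: 7.68
ee_pos: [0.4992, 0.1763, 0.0388]
eef_rot: [0.973, 0.23, 0.001, 0.001]
ft_force: [-8.9, -5.3, 31.1]
width: 0.0008
grip_force: 15.6
```

Hard stop at the same height. Lift clear and check (last picture).

Emit:
{"op": "arm_command", "data": {
  "moves": [0,0,-1,0,0,0,-3,0,0,0,-3,0,0,0,-3,0,0,0,-3,0,0,0,0,0,0,0,0,0]
}}

```text
time: 8.27
ee_pos: [0.499, 0.1762, 0.1676]
eef_rot: [0.973, 0.23, 0.002, 0.0]
ft_force: [-0.1, 0.1, -1.2]
width: 0.0006
grip_force: 0.0
```

```bash
python3 - <<'E'
from h import *
s=r.read_state();print(s['time'],s['ee_pos'],s['ft_force'])
b=r.camera('scene')[160:300,220:400,::-1]
cv2.imwrite('pics/end.png',cv2.resize(np.clip(255*(b/255.)**.5,0,255).astype('uint8'),None,fx=4,fy=4,interpolation=cv2.INTER_CUBIC))
for p in((.4965,.175,.062),(.445,-.015,.062),(.4583,-.1419,.062)):print(proj('scene',p))
E
```

```text
8.2667 [0.49903591 0.17620695 0.16755911] [-0.13187438  0.05354443 -1.22740567]
[253.40965955 242.65775462]
[338.0909524  211.78589059]
[366.77041498 189.30247162]
```

View pics/end.png

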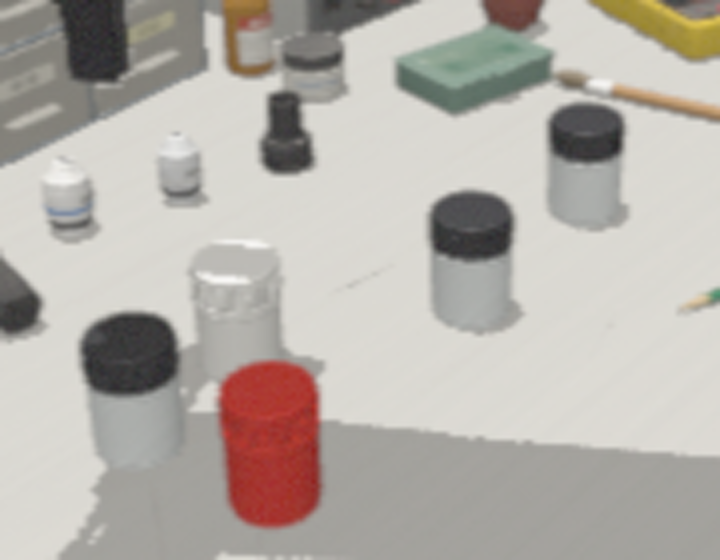

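All three lids sit flush, at crop (130,350), (471,222) and (586,132), and the cans stand in place.

```bash
python3 -c "from bench import r;print(r.close_job())"
```

```text
the job is handed in; nothing more can be done
None
```

I pressed both proud lids down to their hard stops and handed the job in at about 8.3 s; the last picture showed all three cans closed and standing in place, and I kept clear of the closed lid, but no verdict came back.

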